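Put the garlic away in the roll-top bin

ROBOT

A 6-joint arm with a two-finger parallel gripper is mounted at the origin on the work surface; the furniture and walls round the work are solid. World frame = base frame: x ahead of the robot, y to its left, z up, the work surface at z = 0. Lengths are in m, angles in degrees, forces in N, time in s.
With the tool pointing down it reaches from about 0.4 to 0.825 m from the base axis. Payload 7 kg.
Tool frame: the origin (TCP) lies midway between the tips of the shut fingers; the grasp point (between the pads) lies 19 mm behind it (ctrl.hold_point_z is the distance from the TCP to the grasp point, in m); z points along the fingers, y is the line along which they close (so a half turn about z gives the same grasp; the last joint's range is limited). The gripper opens to 88 mm and grips with 3 to 60 N. Pads are 19 mm wide; open, the fingers measure 130 mm over their backs; the gripper's body (78 mm by 193 mm) begins 47 mm behind the grasp point.
Start: joints at [-58.379, 20.546, 0.682, 0, -70.136, -16.507], TCP at [0.176, -0.652, 0.227] pointing down, gripper open.
Joint ranges: [-176.03, 176.03], [-82.01, 121.73], [-58.28, 71.71], [-173.87, 95.51], [-174.79, -0.11], [-173.66, 173.66]. Speed limits (degrees/s): [136.94, 136.94, 172.46, 180, 180, 180].

INTERFACE

Orientations are given as [roll, pitch, yaw] about the fixed x, y, z axes, in that order (R = Rz(yaw) Ry(pitch) Rx(roll)).
In Python, from plant import ctrl gives the robot as it stands.
- The arm moves only by the tool apply_moves, never from a script. Its argument "deltas" is a list of rows, each an object with "fingers": the finger opening in mm, from 0 to 87.6; "delta_pos": the shift along the tool's x, y, z in mm, a list of three; "angular": the turn, a rotation vector about the tool's x, y, z in degrees, a list of three. A call has 1 to 10 rows; each row is the pose to reach, as a shift and turn from the pose commanded when the call began, along the tool's axes at that moment; what a row does not reach only later rows make up. A row lasts 1/10 s, in which the tool goes at most 50 mm and 8.59 degrees, less where a joint would pass 70% of its speed; a pose out of reach is approached as far as the arm can. A call with a gripper value outside its range is refused whole. The fingers move at their own pace and stop on an object; the grip force is fixed at half the most. Time passes only in rows, so rows that repeat a pose let the fingers close. It gives the time, the measured TCP pose, the force, the opening and the grip force at its end, in the units of the state.
- ctrl.get_obs(): the state, without advancing time (a new reading comes with each control period).
- ctrl.snapshot(name): name is "scene" or "side" or "wrist"; returns the picture (420x560x3 uint8, red, green, blue); there is no depth.
- ctrl.camera_params(name): a dict with "fx", "fy", "cx", "cy" (pixels), "cam_to_world" (4x4, takes a point from camera to world coordinates); the wrist camera has in their place "mount" (4x4, takes a point from camera to tool coordinates, whose origin is the TCP and whose axes are the flange's). Camera axes: x right, y up, looking along -z (the intrinsics and any distortion apply to the point x, -y, -z); pixel columns grow to the right and rows downward; lengths in m; the calibration is good to about 2 mm. The wrist camera is an equidistant fisheye: a pixel r from the principal point sees the ray r / f radians off the axis. A picture is of the moment at which its call begins: read the wrist's pose just before it. camera_params takes no time and is no camera call.
- ctrl.close_job(): hands the job in; it is judged then, once.
The state is a dict: "clock": time; "joint_pos": joint angles; "qvel": joint speeds; "tau": joint torques, N m; "tool_pos": TCP position; "orientation": TCP orientation; "force": force on the tool from outside, world axes, zero at the start; "moment": the same for the moment, N m; "opening": finger opening in m; "gripper_force": force on a finger pad.
Only numpy, scipy, OpenCV 4.12 (cv2) and the standard library are available. Lean on these libraries where they do the work, as an engineer would, in place of code of your own. Each camera call takes 0.05 s, during which the arm holds its last target. There are 200 camera calls.

TASK

Put the garlic bulb in the open roll-top bin, setting it down inside rather than dropping it from a height. Then roll the bin's slatted cover forward and down along its track until it is fully shut, with the garlic inside.

Things in the scene. Friction and masses are not known exactly. Their poses are not given: they have to be found in the camera images.
- garlic_center (a point): Centre, half-way up, of the loose garlic bulb: white-pink, round, 60 mm in diameter at its widest, 59 mm high with a stalk on top, about 40 g, standing upright on the worktop among a red-and-white kitchen timer, a salt shaker and a lidded jar.
- roll_bin: White bin, 270 long (y), 270 deep (x), 165 mm high, fixed. Origin: centre of its underside; x from front to back, z up; front to robot's left. Track axis: x=0, z=30 mm, along y. Inner floor z=8; front sill x=-122, 52 high; 250 between end walls (10 thick, round tops of radius 135 about the axis). Open from above x=-118..0: set things at x=-62, y=0. Fixed rear hood: outer radius 134.
- cover_rail (a point): Middle of the outer edge of the dark wooden pull rail on the cover of pale slats: 120 mm long (along bin y), 12 thick along the travel, standing 33 out from the slats (radius 125 to 158 mm about the track axis; this point is at 158). It stands up at the bin's top when open; to shut, push its rear face forward, then down, round the arc.
- bin_cover (a joint): Angle of the roll cover about the track axis, rad: 0 fully shut (hard stop), 1.40 fully open. From the track axis the rail stands 18 degrees + this angle above level-forward (bin -x): low at the front when shut, near the top when open. Slats at radius 118 to 125 mm. It stays where it is left; pushing the rail takes about 2 to 4 N.
Mind the look-alikes: they are no part of the job. What is shaped like the part that bears garlic_center but brown or turquoise is not meant.

How it is judged (in metres and radians):
At the end, for the whole second after the job is handed in: The cover is shut to within 0.12 rad (15 mm at its front edge), and the centre of the garlic is inside the bin, between its walls and less than 80 mm above its underside (value of joint bin_cover below 0.12 rad and x of garlic_center in the frame of roll_bin between -0.12 and 0.12 m and y of garlic_center in the frame of roll_bin between -0.125 and 0.125 m and z of garlic_center in the frame of roll_bin below 0.08 m); the robot touches nothing.
It fails at once if the garlic is dropped or thrown: it moves faster than 1.1 m/s (a fall of about 6 cm) with no finger touching it (linear speed of garlic_1 above 1.1 m/s and contact force between the fingers and garlic_1 below 0.01 N).
It also fails if it takes over 58 s, if anything falls off the work surface, if the arm or the gripper's body presses on something with over 40 N, if the wrist force passes 120 N, or if a joint passes its speed limit or range.

## Working session

There is one attempt and no reset: what is moved stays moved. The work goes in short steps, Python scripts to look and compute and a tool call to move; the robot and the scene stay as the last step left them, time stands still between calls to the robot, and variables do not carry over. Pictures are saved under pics/ and viewed, at most 10 in all, crops included, and the job is handed in when it is done.

Besides the shell and the picture viewer there is one more tool, called after "Emit:" by a JSON object that holds its "method" and its "body". apply_moves: Moves the arm, as the interface text tells. Its arguments: {"type":"object","properties":{"deltas":{"type":"array"}},"required":["deltas"]}

```bash
mkdir -p pics; ls
python3 - <<'E'
from plant import ctrl
import cv2,numpy as np
o=ctrl.get_obs();print(o)
for n in("scene","side"):
    im=ctrl.snapshot(n);cv2.imwrite(f"pics/{n}0.png",im[:,:,::-1])
    p=ctrl.camera_params(n);print(n,p)
print(ctrl.camera_params("wrist"))
E
```

```text
pics
{'clock': 0.0, 'joint_pos': array([-5.83799528e+01,  2.05930675e+01,  6.32760435e-01, -2.05200574e-02,
       -7.01376590e+01, -1.65069224e+01]), 'qvel': array([ 0.12509177, -0.02306636, -0.0222545 ,  0.0304448 , -0.01907619,
        0.00433322]), 'tau': array([ 7.59967352e-04, -5.82717168e+01,  2.93048912e+01,  6.99686229e+00,
        6.63730607e-03, -1.76099911e-04]), 'tool_pos': array([ 0.17582693, -0.65116809,  0.22559533]), 'orientation': array([ 1.79900590e+02, -9.34305158e-03, -1.64893856e+02]), 'force': array([-0.1409049 , -0.34407434,  0.11627578]), 'moment': array([ 0.00897794, -0.03717563,  0.05722774]), 'gripper_force': 0.0, 'opening': 0.0875593630641743}
scene {'fx': 462.0648419338342, 'fy': 462.0648419338342, 'cx': 270.59181042696184, 'cy': 209.99527454341057, 'cam_to_world': array([[ 0.59830974,  0.6048681 , -0.52550931, -0.19722698],
       [-0.80122449,  0.44504934, -0.39996299, -0.38337045],
       [-0.00804728,  0.66035268,  0.7509125 ,  0.93420425],
       [ 0.        ,  0.        ,  0.        ,  1.        ]])}
side {'fx': 383.5344555637081, 'fy': 383.5344555637081, 'cx': 281.1402864347164, 'cy': 209.36506901326194, 'cam_to_world': array([[ 0.95790983, -0.23570211,  0.16386966,  0.56728741],
       [ 0.28672649,  0.81345231, -0.5060467 , -0.39089154],
       [-0.01402387,  0.53173288,  0.846796  ,  0.82174528],
       [ 0.        ,  0.        ,  0.        ,  1.        ]])}
{'fx': 325.19226210127806, 'fy': 325.19226210127806, 'cx': 277.1106674071313, 'cy': 209.7316354091097, 'mount': array([[ 1.76541877e-04,  9.57003760e-01,  2.90075458e-01,
         7.75178695e-02],
       [ 9.99999887e-01, -4.09350086e-05, -4.73555745e-04,
         1.22193831e-03],
       [-4.41320387e-04,  2.90075509e-01, -9.57003660e-01,
        -1.57851238e-01],
       [ 0.00000000e+00,  0.00000000e+00,  0.00000000e+00,
         1.00000000e+00]])}
```

View pics/scene0.png

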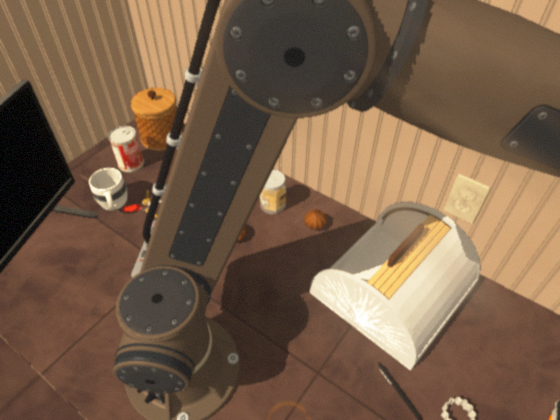

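View pics/side0.png

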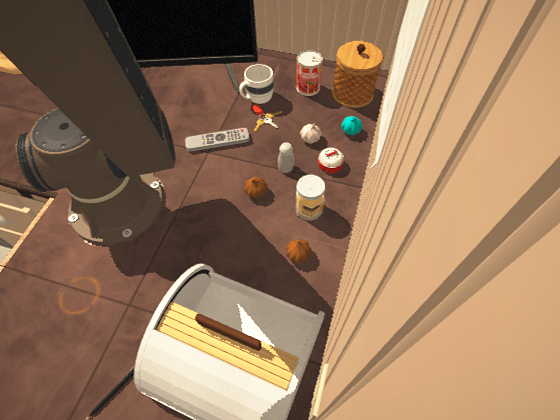

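Side view: the garlic-shaped things are white-pink (310,133), turquoise (351,125), brown (256,187) and brown (298,251). The white-pink one, between the salt shaker, timer and jar, fits. The bin is at the bottom, with its rail from (197,318) to (260,346). I'll make an enlarged crop to confirm, and measure.

```bash
cat > h.py <<'E'
import numpy as np,cv2
from plant import ctrl
from scipy.spatial.transform import Rotation as R
def ray(n,u,v):
    p=ctrl.camera_params(n);T=p["cam_to_world"]
    d=T[:3,:3]@np.array([(u-p["cx"])/p["fx"],-(v-p["cy"])/p["fy"],-1]);return T[:3,3],d/np.linalg.norm(d)
def plane(n,u,v,z):
    o,d=ray(n,u,v);return o+d*(z-o[2])/d[2]
def tri(a,b):
    A=np.zeros((3,3));y=np.zeros(3)
    r=[ray(*a),ray(*b)]
    for o,d in r:
        P=np.eye(3)-np.outer(d,d);A+=P;y+=P@o
    x=np.linalg.solve(A,y);return x,[np.linalg.norm(np.cross(x-o,d)) for o,d in r]
def wray(u,v,o):
    p=ctrl.camera_params("wrist");M=p["mount"];x,y=u-p["cx"],v-p["cy"];r=np.hypot(x,y);t=r/p["fx"]
    c=np.array([np.sin(t)*x/r,-np.sin(t)*y/r,-np.cos(t)])
    W=R.from_euler("xyz",o["orientation"],degrees=True).as_matrix()
    return W@M[:3,3]+o["tool_pos"],W@M[:3,:3]@c
E
python3 - <<'E'
from h import *
s=cv2.imread("pics/side0.png");c=cv2.imread("pics/scene0.png")
hs=cv2.cvtColor(s,cv2.COLOR_BGR2HSV)
m=np.zeros(s.shape[:2],np.uint8);w=s[118:148,296:325];m[118:148,296:325]=(w.min(2)>110)*255
n,l,st,ce=cv2.connectedComponentsWithStats(m);i=1+st[1:,4].argmax();print(st[i],ce[i]);x,y,ww,hh=st[i][:4]
print("garlic",plane("side",*ce[i],.028))
a=cv2.resize(s[95:215,240:375],None,fx=2.6,fy=2.6,interpolation=3)
b=cv2.resize(s[255:420,125:335],None,fx=1.9,fy=1.9,interpolation=3)
d=cv2.resize(c[195:370,300:490],None,fx=1.9,fy=1.9,interpolation=3)
H=600;W=800;o=np.zeros((H+50,W,3),np.uint8)
o=np.zeros((600,800,3),np.uint8)
a=cv2.resize(s[95:200,270:375],(260,260));o[:260,:260]=a
b=cv2.resize(s[255:420,125:335],(525,412));o[:412,265:790]=b
d=cv2.resize(c[195:370,300:490],(260,239));o[300:539,:260]=d
cv2.imwrite("pics/crop1.png",o)
E
```

```text
[300 124  20  18 211] [309.09478673 131.54976303]
garlic [0.41509747 0.35141845 0.028     ]
```

View pics/crop1.png

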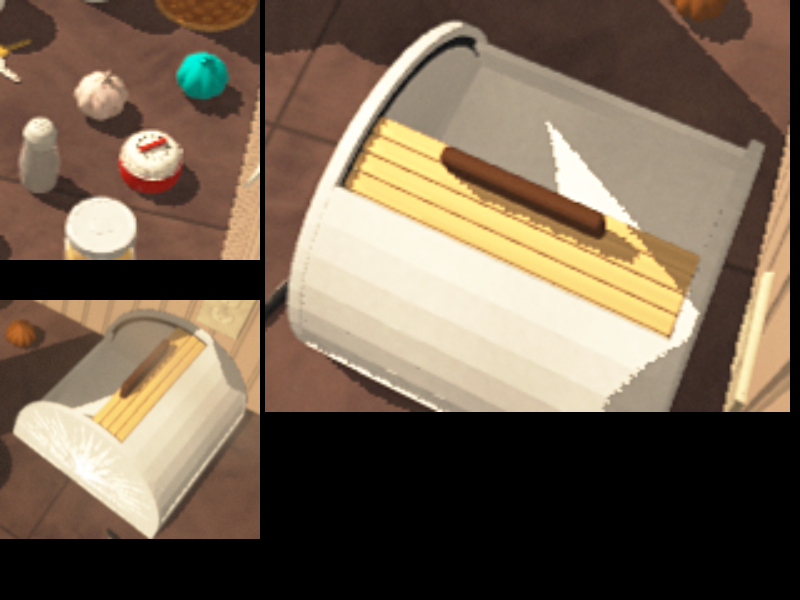

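Run:
```python
from h import *
print("garlic",plane("side",310.5,133.5,.03))
A=tri(("side",197,316.5),("scene",389.5,261));B=tri(("side",260.5,346),("scene",425.5,223.5))
print(A,B);v=B[0]-A[0];print("len",np.linalg.norm(v))
c=cv2.imread("pics/scene0.png")
# bottom-edge corners on z=0
for u,v_ in((409.6,366.8),(311.5,283)):print(plane("scene",u,v_,0))
```

```text
garlic [0.42106324 0.34351158 0.03      ]
(array([ 0.36631044, -0.25020827,  0.17464151]), [np.float64(0.00012623136405140816), np.float64(0.0001262313640514385)]) (array([ 0.4868265 , -0.26855102,  0.188001  ]), [np.float64(0.0005595014202208773), np.float64(0.0005595014202208846)])
len 0.12263382422308267
[ 0.28089088 -0.37582825  0.        ]
[ 0.32983007 -0.10100935  0.        ]
```

Confirmed: the white-pink bulb is the garlic, in the crop at (101,97), clear of the turquoise one. Next I'll check clearances to the neighbours and the bin frame, and compute the first moves.

```bash
cat >> h.py <<'E'
def delta(pos,yaw,roll=180,pitch=0,o=None,nom=True):
    o=o or ctrl.get_obs();W=R.from_euler("xyz",o["orientation"],degrees=True)
    dp=W.inv().apply(np.array(pos)-o["tool_pos"])*1000
    rv=np.degrees((W.inv()*R.from_euler("xyz",[roll,pitch,yaw],degrees=True)).as_rotvec())
    return dp.round(1),rv.round(1)
E
python3 - <<'E'
from h import *
for n,u,v in(("shaker",286,170),("timer",331,166),("jar base",311,214),("tq",351,133),("keys",265,122)):print(n,plane("side",u,v,0.0).round(3))
print("jar top c",plane("side",311,186,.09).round(3))
print(delta([.42,-.2,.38],80.5),delta([.421,.34,.25],-171))
E
```

```text
shaker [0.385 0.224 0.   ]
timer [ 0.499  0.271 -0.   ]
jar base [0.484 0.108 0.   ]
tq [0.527 0.405 0.   ]
keys [0.275 0.379 0.   ]
jar top c [0.474 0.128 0.09 ]
(array([-353.3,  372.2, -153.8]), array([ 0.000e+00, -1.000e-01,  1.146e+02])) (array([-495. ,  893.1,  -23. ]), array([ 0.1, -0. ,  6.1]))
```

Emit:
{"method": "apply_moves", "body": {"deltas": [{"fingers": 87,"delta_pos": [-30,30,-25],"angular": [0,0,-7]},{"fingers": 87,"delta_pos": [-65,68,-40],"angular": [0,0,-15]},{"fingers": 87,"delta_pos": [-98,103,-55],"angular": [0,0,-23]},{"fingers": 87,"delta_pos": [-131,138,-70],"angular": [0,0,-31]},{"fingers": 87,"delta_pos": [-164,173,-84],"angular": [0,0,-39]},{"fingers": 87,"delta_pos": [-197,208,-98],"angular": [0,0,-47]},{"fingers": 87,"delta_pos": [-230,243,-110],"angular": [0,0,-55]},{"fingers": 87,"delta_pos": [-263,278,-122],"angular": [0,0,-63]},{"fingers": 87,"delta_pos": [-296,313,-134],"angular": [0,0,-70]},{"fingers": 87,"delta_pos": [-328,346,-144],"angular": [0,0,-75]}]}}

```text
clock: 1.1
tool_pos: [0.4024, -0.2306, 0.3712]
orientation: [-180.0, -0.0, -89.6]
force: [1.3, -0.5, 1.3]
opening: 0.0869
gripper_force: 0.0
```

Run:
```python
from h import *
import pickle
o=ctrl.get_obs();im=ctrl.snapshot("wrist");cv2.imwrite("pics/w1.png",im[:,:,::-1]);pickle.dump(o,open("o1.pkl","wb"))
print(o["clock"],o["tool_pos"],o["orientation"],o["joint_pos"])
print(delta([.421,.342,.2],-90))
```

```text
1.1 [ 0.40241023 -0.23064448  0.37117022] [-1.79955979e+02 -1.54840649e-04 -8.96085904e+01] [-5.39715121e+00 -3.70470613e+00 -9.88592026e+00 -4.31121024e-03
 -8.37749739e+01  5.78902674e+00]
(array([-568. ,  -22.7,  173. ]), array([-0.2,  0. ,  0.8]))
```

View pics/w1.png

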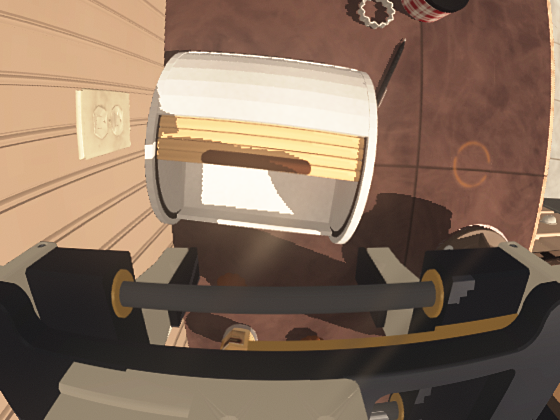

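The wrist view shows the bin: rail from (202,157) to (310,168), sill from (180,222) to (335,238), and end walls at left and right.

Run:
```python
from h import *
import pickle
o=pickle.load(open("o1.pkl","rb"))
def wp(u,v,z):
    a,d=wray(u,v,o);return (a+d*(z-a[2])/d[2]).round(4)
P=lambda n,a,b,z:(print(n,wp(*a,z),wp(*b,z),"ang",np.degrees(np.arctan2(*(wp(*a,z)-wp(*b,z))[[1,0]])).round(1),"mid",(wp(*a,z)+wp(*b,z))/2))
P("rail",(202,157),(310,168),.186)
P("sill",(180,224),(333,237),.052)
P("slatedge",(160,160),(357,180),.152)
P("hoodedge",(165,118),(362,138),.164)
print("nearwall rear..",wp(358,70,.06),wp(376,100,.14),wp(345,240,.05))
im=cv2.imread("pics/w1.png");h=cv2.cvtColor(im,cv2.COLOR_BGR2HSV)
m=cv2.inRange(h,(0,60,30),(18,255,140))[140:185,190:325]
n,l,st,ce=cv2.connectedComponentsWithStats(m);i=1+st[1:,4].argmax();print(st[i],ce[i]+[190,140])
pts=np.argwhere(l==i)[:,::-1]+[190,140];b=cv2.boxPoints(cv2.minAreaRect(pts.astype(np.float32)));print(b)
for q in b:print(wp(*q,.186))
```

```text
rail [ 0.4845 -0.2625  0.186 ] [ 0.3683 -0.2506  0.186 ] ang -5.8 mid [ 0.4264  -0.25655  0.186  ]
sill [ 0.5586 -0.1381  0.052 ] [ 0.3137 -0.1184  0.052 ] ang -4.6 mid [ 0.43615 -0.12825  0.052  ]
slatedge [ 0.5462 -0.2557  0.152 ] [ 0.3071 -0.2316  0.152 ] ang -5.8 mid [ 0.42665 -0.24365  0.152  ]
hoodedge [ 0.533  -0.3065  0.164 ] [ 0.3068 -0.2833  0.164 ] ang -5.9 mid [ 0.4199 -0.2949  0.164 ]
nearwall rear.. [ 0.2881 -0.3766  0.06  ] [ 0.2844 -0.3294  0.14  ] [ 0.2932 -0.1123  0.05  ]
[  11   10  109   23 1326] [251.02564103 160.39064857]
[[200.34148 161.92682]
 [201.89024 147.9878 ]
 [309.67072 159.96341]
 [308.12195 173.90244]]
[ 0.4866 -0.2572  0.186 ]
[ 0.4843 -0.2723  0.186 ]
[ 0.3688 -0.2593  0.186 ]
[ 0.3701 -0.2442  0.186 ]
```

Emit:
{"method": "apply_moves", "body": {"deltas": [{"fingers": 87,"delta_pos": [-29,-12,0],"angular": [0,0,-8.5]},{"fingers": 87,"delta_pos": [-58,-24,0],"angular": [0,0,-17]},{"fingers": 87,"delta_pos": [-87,-36,0],"angular": [0,0,-25.5]},{"fingers": 87,"delta_pos": [-116,-46,0],"angular": [0,0,-34]},{"fingers": 87,"delta_pos": [-145,-52,0],"angular": [0,0,-42.5]},{"fingers": 87,"delta_pos": [-174,-56,10],"angular": [0,0,-51]},{"fingers": 87,"delta_pos": [-203,-58,20],"angular": [0,0,-59.5]},{"fingers": 87,"delta_pos": [-232,-58,30],"angular": [0,0,-68]},{"fingers": 87,"delta_pos": [-261,-58,40],"angular": [0,0,-76.5]},{"fingers": 87,"delta_pos": [-290,-58,50],"angular": [0,0,-85]}]}}

```text
clock: 2.15
tool_pos: [0.4592, 0.0586, 0.3198]
orientation: [180.0, 0.0, -4.5]
force: [0.2, -0.9, -0.3]
opening: 0.0871
gripper_force: 0.0
```

Run:
```python
from h import *
o=ctrl.get_obs();print(o["joint_pos"]);print(delta([.421,.342,.2],90))
```

```text
[ 3.17457392e+01 -2.93882496e+00 -1.56108764e+01 -1.08640523e-02
 -7.73444186e+01  5.37156319e+01]
(array([ -60.5, -279.4,  119.8]), array([ -0. ,   0. , -94.5]))
```

Emit:
{"method": "apply_moves", "body": {"deltas": [{"fingers": 87,"delta_pos": [-6,-28,12],"angular": [0,0,-8.5]},{"fingers": 87,"delta_pos": [-12,-56,24],"angular": [0,0,-17]},{"fingers": 87,"delta_pos": [-18,-84,36],"angular": [0,0,-25.5]},{"fingers": 87,"delta_pos": [-24,-112,48],"angular": [0,0,-34]},{"fingers": 87,"delta_pos": [-30,-140,60],"angular": [0,0,-42.5]},{"fingers": 87,"delta_pos": [-36,-168,72],"angular": [0,0,-51]},{"fingers": 87,"delta_pos": [-42,-196,84],"angular": [0,0,-59.5]},{"fingers": 87,"delta_pos": [-50,-226,96],"angular": [0,0,-68]},{"fingers": 87,"delta_pos": [-56,-254,108],"angular": [0,0,-76.5]},{"fingers": 87,"delta_pos": [-61,-279,120],"angular": [0,0,-85]}]}}

```text
clock: 3.15
tool_pos: [0.4221, 0.3419, 0.1996]
orientation: [-180.0, 0.0, 80.5]
force: [0.6, -1.0, 1.2]
opening: 0.0869
gripper_force: 0.0
```

Run:
```python
from h import *
import pickle
o=ctrl.get_obs();im=ctrl.snapshot("wrist");cv2.imwrite("pics/w2.png",im[:,:,::-1]);pickle.dump(o,open("o2.pkl","wb"))
print(o["tool_pos"],o["orientation"],o["joint_pos"])
```

```text
[0.42207743 0.34189243 0.1996427 ] [-1.79983364e+02  2.28363445e-02  8.04793907e+01] [ 5.96803015e+01  9.32951035e+00 -1.82634669e+01 -8.39566258e-03
 -6.24342783e+01  1.10802973e+02]
```

View pics/w2.png

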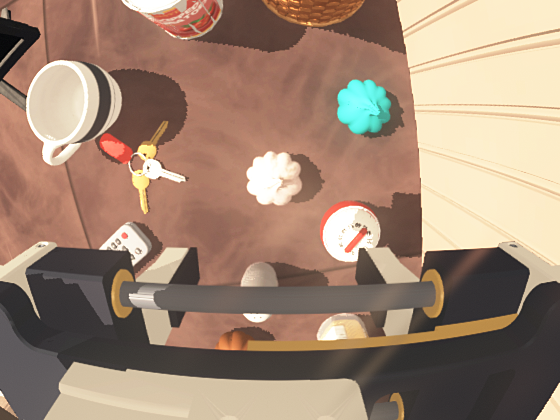

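The wrist view shows the garlic at (274,179), with the timer at (350,232) and the shaker at (258,285).

Run:
```python
from h import *
import pickle
o=pickle.load(open("o2.pkl","rb"))
def wp(u,v,z):
    a,d=wray(u,v,o);return (a+d*(z-a[2])/d[2]).round(4)
im=cv2.imread("pics/w2.png");m=np.zeros(im.shape[:2],np.uint8);m[140:215,235:312]=(im[140:215,235:312].min(2)>95)*255
n,l,st,ce=cv2.connectedComponentsWithStats(m);i=1+st[1:,4].argmax();x,y,w,h=st[i][:4];print(st[i],ce[i])
c=wp(x+w/2,y+h/2,.028);print("garlic",c,wp(x,y+h/2,.028),wp(x+w,y+h/2,.028),wp(x+w/2,y,.028),wp(x+w/2,y+h,.028))
print("timer",wp(350,232,.03),"shaker top",wp(260,278,.08))
for z in(.013,):print(delta([c[0],c[1],z],80.5))
```

```text
[ 235  140   77   75 5132] [269.29949337 176.81079501]
garlic [0.4213 0.3574 0.028 ] [0.382  0.3642 0.028 ] [0.4606 0.3509 0.028 ] [0.4278 0.3956 0.028 ] [0.4145 0.3174 0.028 ]
timer [0.4939 0.2848 0.03  ] shaker top [0.3941 0.2727 0.08  ]
(array([ 13.4,  -2. , 184.3]), array([-0.1,  0.1,  0.5]))
```

Run:
```python
from h import *
import pickle
o=pickle.load(open("o2.pkl","rb"))
def wp(u,v,z):
    a,d=wray(u,v,o);return (a+d*(z-a[2])/d[2]).round(4)
im=cv2.imread("pics/w2.png");m=np.zeros(im.shape[:2],np.uint8);g=im[140:215,235:312].min(2)
t,b=cv2.threshold(g,0,255,cv2.THRESH_OTSU);m[140:215,235:312]=b
n,l,st,ce=cv2.connectedComponentsWithStats(m);i=1+st[1:,4].argmax();x,y,w,h=st[i][:4];print(t,st[i],ce[i])
for z in(.02,.03):print("garlic",wp(x+w/2,y+h/2,z),wp(x,y+h/2,z),wp(x+w,y+h/2,z))
c=wp(x+w/2,y+h/2,.028);print(delta([c[0],c[1],.012],80.5))
```

```text
174.0 [ 247  151   51   54 1956] [270.96728016 178.00715746]
garlic [0.4199 0.3555 0.02  ] [0.3932 0.3601 0.02  ] [0.4465 0.3511 0.02  ]
garlic [0.4203 0.3574 0.03  ] [0.3945 0.3619 0.03  ] [0.4461 0.3531 0.03  ]
(array([ 12.9,  -3.1, 185.3]), array([-0.1,  0.1,  0.5]))
```

Emit:
{"method": "apply_moves", "body": {"deltas": [{"fingers": 87,"delta_pos": [6,-1,35],"angular": [0,0,0]},{"fingers": 87,"delta_pos": [12,-2,75],"angular": [0,0,0]},{"fingers": 87,"delta_pos": [12,-2,115],"angular": [0,0,0]},{"fingers": 87,"delta_pos": [12,-2,150],"angular": [0,0,0]},{"fingers": 87,"delta_pos": [12,-2,175],"angular": [0,0,0]},{"fingers": 87,"delta_pos": [12,-2,187],"angular": [0,0,0]},{"fingers": 87,"delta_pos": [12,-2,187],"angular": [0,0,0]}]}}

```text
clock: 3.9
tool_pos: [0.4221, 0.3519, 0.0119]
orientation: [-179.9, 0.2, 80.1]
force: [0.4, 0.6, 0.2]
opening: 0.0867
gripper_force: 0.0
```

Emit:
{"method": "apply_moves", "body": {"deltas": [{"fingers": 40,"delta_pos": [0,0,0],"angular": [0,0,0]},{"fingers": 40,"delta_pos": [0,0,0],"angular": [0,0,0]},{"fingers": 40,"delta_pos": [0,0,0],"angular": [0,0,0]},{"fingers": 40,"delta_pos": [0,0,0],"angular": [0,0,0]},{"fingers": 40,"delta_pos": [0,0,0],"angular": [0,0,0]},{"fingers": 40,"delta_pos": [0,0,0],"angular": [0,0,0]},{"fingers": 40,"delta_pos": [0,0,0],"angular": [0,0,0]},{"fingers": 40,"delta_pos": [0,0,0],"angular": [0,0,0]}]}}

```text
clock: 4.7
tool_pos: [0.4228, 0.3533, 0.0142]
orientation: [180.0, -0.1, 80.1]
force: [-2.2, -0.4, 7.3]
opening: 0.0551
gripper_force: 30.0
```

Emit:
{"method": "apply_moves", "body": {"deltas": [{"fingers": 40,"delta_pos": [0,0,-15],"angular": [0,0,0]},{"fingers": 40,"delta_pos": [0,0,-40],"angular": [0,0,0]},{"fingers": 40,"delta_pos": [0,0,-75],"angular": [0,0,0]},{"fingers": 40,"delta_pos": [0,0,-115],"angular": [0,0,0]},{"fingers": 40,"delta_pos": [0,0,-155],"angular": [0,0,0]},{"fingers": 40,"delta_pos": [0,0,-195],"angular": [0,0,0]},{"fingers": 40,"delta_pos": [0,0,-235],"angular": [0,0,0]},{"fingers": 40,"delta_pos": [0,0,-265],"angular": [0,0,0]},{"fingers": 40,"delta_pos": [0,0,-280],"angular": [0,0,0]}]}}

```text
clock: 5.6
tool_pos: [0.4232, 0.3535, 0.297]
orientation: [179.9, -0.2, 80.1]
force: [-0.2, 0.7, -0.8]
opening: 0.0551
gripper_force: 30.0
```

Run:
```python
from h import *
o=ctrl.get_obs();im=ctrl.snapshot("wrist");cv2.imwrite("pics/w3.png",im[:,:,::-1])
print(o["tool_pos"],o["opening"],o["gripper_force"],o["joint_pos"])
print(delta([.46,.05,.3],80),delta([.4295,-.18,.3],78))
```

```text
[0.42323739 0.3534524  0.29696481] 0.05511032346459772 29.999828988220543 [ 6.02462520e+01  6.47047546e+00 -8.74652521e+00  3.64085218e-02
 -7.45216643e+01  1.09866926e+02]
(array([-293.1,   87.9,   -3. ]), array([ 0.2, -0.3,  0.1])) (array([-524.9,   97.3,   -4.2]), array([ 0.2, -0.3,  2.1]))
```

View pics/w3.png

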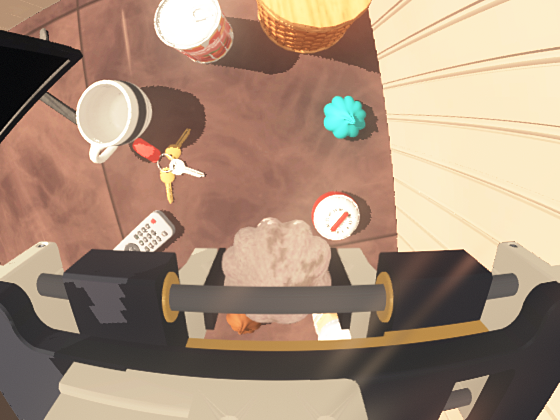

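The garlic is held between the pads, centred near (275,265). Carrying it to the bin now.

Emit:
{"method": "apply_moves", "body": {"deltas": [{"fingers": 40,"delta_pos": [-20,8,0],"angular": [0,0,0]},{"fingers": 40,"delta_pos": [-50,18,0],"angular": [0,0,0]},{"fingers": 40,"delta_pos": [-85,28,0],"angular": [0,0,0]},{"fingers": 40,"delta_pos": [-120,38,0],"angular": [0,0,0]},{"fingers": 40,"delta_pos": [-155,48,0],"angular": [0,0,0]},{"fingers": 40,"delta_pos": [-190,58,0],"angular": [0,0,0]},{"fingers": 40,"delta_pos": [-225,70,0],"angular": [0,0,0]},{"fingers": 40,"delta_pos": [-260,80,0],"angular": [0,0,0]},{"fingers": 40,"delta_pos": [-295,88,0],"angular": [0,0,0]},{"fingers": 40,"delta_pos": [-330,92,0],"angular": [0,0,1]}]}}

```text
clock: 6.65
tool_pos: [0.4557, 0.0098, 0.2923]
orientation: [-179.9, 0.0, 79.1]
force: [0.8, 0.3, -1.4]
opening: 0.0551
gripper_force: 30.0
```

Emit:
{"method": "apply_moves", "body": {"deltas": [{"fingers": 40,"delta_pos": [-35,1,0],"angular": [0,0,0]},{"fingers": 40,"delta_pos": [-70,2,0],"angular": [0,0,0]},{"fingers": 40,"delta_pos": [-105,3,0],"angular": [0,0,0]},{"fingers": 40,"delta_pos": [-135,4,0],"angular": [0,0,0]},{"fingers": 40,"delta_pos": [-160,5,0],"angular": [0,0,0.5]},{"fingers": 40,"delta_pos": [-180,5,0],"angular": [0,0,1]},{"fingers": 40,"delta_pos": [-190,5,0],"angular": [0,0,1]},{"fingers": 40,"delta_pos": [-190,5,0],"angular": [0,0,1]}]}}

```text
clock: 7.45
tool_pos: [0.4247, -0.1765, 0.2927]
orientation: [-179.9, 0.0, 78.0]
force: [0.1, 0.4, -0.5]
opening: 0.055
gripper_force: 30.0
```

Run:
```python
from h import *
o=ctrl.get_obs();print(o["tool_pos"],o["orientation"],o["gripper_force"],o["joint_pos"])
w=ctrl.snapshot("wrist");s=ctrl.snapshot("side")
cv2.imwrite("pics/w4.png",np.hstack([w[60:400,60:500],s[215:420,90:350].repeat(1,0)[:, :].copy() if 0 else cv2.resize(s[200:420,90:350],(360,340))])[:,:,::-1])
print(delta([.4295,-.18,.3],78))
```

```text
[ 0.42469823 -0.17647233  0.29266546] [-1.79924453e+02  6.42365400e-03  7.80094377e+01] 29.999280225019902 [ 2.07308575e+00 -2.54673482e+00 -1.87105506e+01 -1.26210598e-02
 -7.39110279e+01  1.65939853e+02]
(array([-3.6,  5. , -7. ]), array([-0. , -0. ,  0.1]))
```

View pics/w4.png

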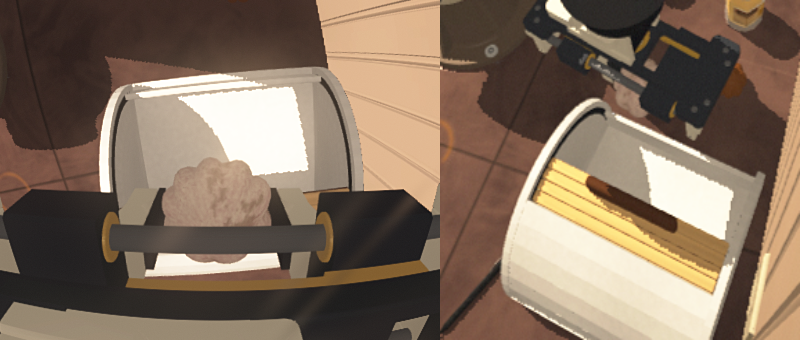

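Run:
```python
from h import *
o=ctrl.get_obs()
def wp(u,v,z):
    a,d=wray(u+60,v+60,o);return a+d*(z-a[2])/d[2]
for n,a,b in(("outer",(122,85),(322,69)),("inner",(130,99),(318,80))):
    A,B=wp(*a,.052),wp(*b,.052);d=B-A;print(n,A.round(4),B.round(4),"ang",np.degrees(np.arctan2(d[1],d[0])).round(1),"mid",((A+B)/2).round(4),np.linalg.norm(d).round(3))
```

```text
outer [ 0.3177 -0.107   0.052 ] [ 0.5681 -0.1384  0.052 ] ang -7.2 mid [ 0.4429 -0.1227  0.052 ] 0.252
inner [ 0.3234 -0.1268  0.052 ] [ 0.5605 -0.1514  0.052 ] ang -5.9 mid [ 0.442  -0.1391  0.052 ] 0.238
```

Emit:
{"method": "apply_moves", "body": {"deltas": [{"fingers": 40,"delta_pos": [-4,6,20],"angular": [0,0,0]},{"fingers": 40,"delta_pos": [-7,12,55],"angular": [0,0,0]},{"fingers": 40,"delta_pos": [-7,12,95],"angular": [0,0,0]},{"fingers": 40,"delta_pos": [-7,12,135],"angular": [0,0,0]},{"fingers": 40,"delta_pos": [-7,12,170],"angular": [0,0,0]},{"fingers": 40,"delta_pos": [-7,12,200],"angular": [0,0,0]},{"fingers": 40,"delta_pos": [-7,12,225],"angular": [0,0,0]},{"fingers": 40,"delta_pos": [-7,12,245],"angular": [0,0,0]},{"fingers": 40,"delta_pos": [-7,12,257],"angular": [0,0,0]},{"fingers": 40,"delta_pos": [-7,12,262],"angular": [0,0,0]}]}}

```text
clock: 8.55
tool_pos: [0.4354, -0.184, 0.0302]
orientation: [-179.9, 0.0, 78.2]
force: [-0.8, -0.3, -0.7]
opening: 0.0548
gripper_force: 30.0
```

No contact on the way down. I'll go down the last 7 mm, then release.

Emit:
{"method": "apply_moves", "body": {"deltas": [{"fingers": 40,"delta_pos": [0,0,3],"angular": [0,0,0]},{"fingers": 40,"delta_pos": [0,0,6],"angular": [0,0,0]},{"fingers": 40,"delta_pos": [0,0,7],"angular": [0,0,0]},{"fingers": 40,"delta_pos": [0,0,7],"angular": [0,0,0]}]}}

```text
clock: 8.95
tool_pos: [0.4363, -0.1848, 0.0248]
orientation: [179.9, -0.0, 78.1]
force: [1.1, -0.6, -0.8]
opening: 0.0551
gripper_force: 30.0
```

Emit:
{"method": "apply_moves", "body": {"deltas": [{"fingers": 54,"delta_pos": [0,0,0],"angular": [0,0,0]},{"fingers": 57,"delta_pos": [0,0,0],"angular": [0,0,0]},{"fingers": 62,"delta_pos": [0,0,0],"angular": [0,0,0]},{"fingers": 68,"delta_pos": [0,0,0],"angular": [0,0,0]},{"fingers": 76,"delta_pos": [0,0,0],"angular": [0,0,0]},{"fingers": 84,"delta_pos": [0,0,0],"angular": [0,0,0]},{"fingers": 87,"delta_pos": [0,0,0],"angular": [0,0,0]},{"fingers": 87,"delta_pos": [0,0,0],"angular": [0,0,0]}]}}

```text
clock: 9.75
tool_pos: [0.436, -0.1848, 0.0244]
orientation: [-180.0, 0.0, 78.1]
force: [0.8, 0.5, 0.1]
opening: 0.0866
gripper_force: 0.0
```

Emit:
{"method": "apply_moves", "body": {"deltas": [{"fingers": 87,"delta_pos": [0,0,-15],"angular": [0,0,0]},{"fingers": 87,"delta_pos": [0,0,-45],"angular": [0,0,0]},{"fingers": 87,"delta_pos": [0,0,-85],"angular": [0,0,0]},{"fingers": 87,"delta_pos": [0,0,-125],"angular": [0,0,0]},{"fingers": 87,"delta_pos": [0,0,-165],"angular": [0,0,0]},{"fingers": 40,"delta_pos": [0,0,-205],"angular": [0,0,0]},{"fingers": 0,"delta_pos": [0,0,-240],"angular": [0,0,0]},{"fingers": 0,"delta_pos": [0,0,-265],"angular": [0,0,0]},{"fingers": 0,"delta_pos": [-20,0,-270],"angular": [0,0,0]},{"fingers": 0,"delta_pos": [-40,0,-270],"angular": [0,0,0]}]}}

```text
clock: 10.75
tool_pos: [0.4282, -0.2242, 0.2961]
orientation: [179.8, -0.0, 78.2]
force: [-0.3, -0.2, -0.6]
opening: 0.0527
gripper_force: 0.0
```

Emit:
{"method": "apply_moves", "body": {"deltas": [{"fingers": 0,"delta_pos": [-25,0,0],"angular": [0,0,0]},{"fingers": 0,"delta_pos": [-50,0,0],"angular": [0,0,0]},{"fingers": 0,"delta_pos": [-75,0,0],"angular": [0,0,0]},{"fingers": 0,"delta_pos": [-85,0,0],"angular": [0,0,0]},{"fingers": 0,"delta_pos": [-85,0,0],"angular": [0,0,0]}]}}

```text
clock: 11.25
tool_pos: [0.4148, -0.2754, 0.2924]
orientation: [179.7, 2.7, 75.7]
force: [0.4, -0.2, 0.3]
opening: 0.0124
gripper_force: 0.0
```

Run:
```python
from h import *
import pickle
o=ctrl.get_obs();pickle.dump(o,open("o5.pkl","wb"));print(o["tool_pos"],o["orientation"],o["opening"],o["joint_pos"])
w=ctrl.snapshot("wrist");s=ctrl.snapshot("side")
cv2.imwrite("pics/w5.png",np.hstack([w[60:400,60:500],cv2.resize(s[200:420,90:350],(360,340))])[:,:,::-1])
```

```text
[ 0.41484352 -0.27538178  0.29238896] [179.7136161    2.65317991  75.69835049] 0.012356808441262145 [ -8.73704968   0.63603818 -16.84654619   2.79789149 -72.50913068
 173.60115609]
```

View pics/w5.png

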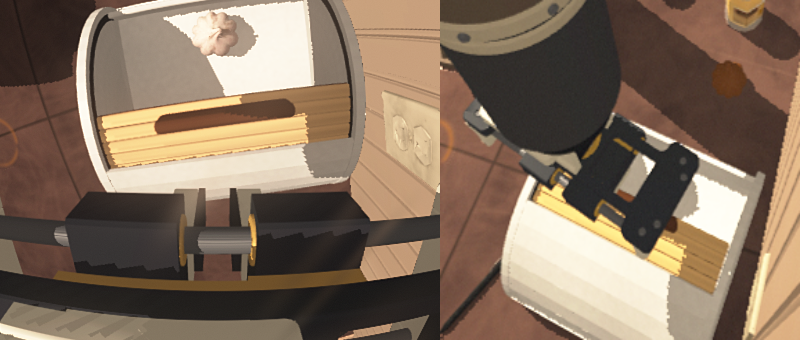

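The garlic stands on the bin floor, at (215,33) in the crop. The last joint reached its limit, so I'll flip the wrist half a turn for the push. First I'll compute the rail's rear edge.

Run:
```python
from h import *
import pickle
o=pickle.load(open("o5.pkl","rb"))
def wp(u,v,z):
    a,d=wray(u+60,v+60,o);return a+d*(z-a[2])/d[2]
A,B=wp(158,133,.186),wp(294,115,.186);d=B-A;print("rail rear top",A.round(4),B.round(4),np.degrees(np.arctan2(d[1],d[0])),np.linalg.norm(d),(A+B)/2)
A,B=wp(155,118,.18),wp(292,100,.18);print("front",(A+B)/2)
A,B=wp(107,168,.154),wp(305,143,.154);print("hoodedge",A,B)
print("garlic",wp(214,33,.04))
```

```text
rail rear top [ 0.3699 -0.2533  0.186 ] [ 0.4845 -0.2663  0.186 ] -6.46710781052012 0.11532043172485605 [ 0.42718112 -0.25979167  0.186     ]
front [ 0.42808269 -0.24803435  0.18      ]
hoodedge [ 0.29911889 -0.28246804  0.154     ] [ 0.49631451 -0.30566348  0.154     ]
garlic [ 0.43620754 -0.18257675  0.04      ]
```

Emit:
{"method": "apply_moves", "body": {"deltas": [{"fingers": 0,"delta_pos": [0,0,0],"angular": [0,0,8.5]},{"fingers": 0,"delta_pos": [0,0,0],"angular": [0,0,17]},{"fingers": 0,"delta_pos": [0,0,0],"angular": [0,0,25.5]},{"fingers": 0,"delta_pos": [0,0,0],"angular": [0,0,34]},{"fingers": 0,"delta_pos": [0,0,0],"angular": [0,0,42.5]},{"fingers": 0,"delta_pos": [0,0,0],"angular": [0,0,51]},{"fingers": 0,"delta_pos": [0,0,0],"angular": [0,0,59.5]},{"fingers": 0,"delta_pos": [0,0,0],"angular": [0,0,68]},{"fingers": 0,"delta_pos": [0,0,0],"angular": [0,0,76.5]},{"fingers": 0,"delta_pos": [0,0,0],"angular": [0,0,85]}]}}

```text
clock: 12.35
tool_pos: [0.4154, -0.2746, 0.2929]
orientation: [177.4, -0.1, -9.6]
force: [0.9, 1.2, 0.6]
opening: 0.0008
gripper_force: 0.0
```

Emit:
{"method": "apply_moves", "body": {"deltas": [{"fingers": 0,"delta_pos": [0,0,0],"angular": [0,0,8.5]},{"fingers": 0,"delta_pos": [0,0,0],"angular": [0,0,17]},{"fingers": 0,"delta_pos": [0,0,0],"angular": [0,0,25.5]},{"fingers": 0,"delta_pos": [0,0,0],"angular": [0,0,34]},{"fingers": 0,"delta_pos": [0,0,0],"angular": [0,0,42.5]},{"fingers": 0,"delta_pos": [0,0,0],"angular": [0,0,51]},{"fingers": 0,"delta_pos": [0,0,0],"angular": [0,0,59.5]},{"fingers": 0,"delta_pos": [0,0,0],"angular": [0,0,68]},{"fingers": 0,"delta_pos": [0,0,0],"angular": [0,0,76.5]},{"fingers": 0,"delta_pos": [0,0,0],"angular": [0,0,85]}]}}

```text
clock: 13.35
tool_pos: [0.4154, -0.2746, 0.2929]
orientation: [179.9, -2.6, -94.6]
force: [0.3, 1.1, -0.1]
opening: 0.0003
gripper_force: 0.0
```

Run:
```python
from h import *
o=ctrl.get_obs();print(o["tool_pos"],o["orientation"],o["opening"],o["joint_pos"])
c=np.array([.429,-.248,0]);bx=np.array([-.113,-.9935,0])
print(delta(c+bx*.06+[0,0,.26],-96.5))
```

```text
[ 0.41541584 -0.27461751  0.29285824] [179.89257606  -2.640824   -94.56951563] 0.0002893583125477963 [ -8.65199895   0.60310004 -16.80694507   2.76963928 -72.5282678
   3.24973896]
(array([30.8, -9.5, 34.3]), array([ 0.1, -2.6,  1.9]))
```

Emit:
{"method": "apply_moves", "body": {"deltas": [{"fingers": 0,"delta_pos": [16,-5,17],"angular": [0,-1.3,1]},{"fingers": 0,"delta_pos": [31,-9.5,34],"angular": [0,-2.6,1.9]},{"fingers": 0,"delta_pos": [31,-9.5,34],"angular": [0,-2.6,1.9]},{"fingers": 0,"delta_pos": [31,-9.5,34],"angular": [0,-2.6,1.9]}]}}

```text
clock: 13.75
tool_pos: [0.4221, -0.3083, 0.2599]
orientation: [179.8, -0.1, -96.2]
force: [-0.1, 0.2, 1.0]
opening: 0.0004
gripper_force: 0.0
```

```bash
cat >> h.py <<'E'
C=np.array([.429,-.249,0]);yw=np.radians(-96.5);BX=np.array([np.cos(yw),np.sin(yw),0]);BY=np.array([-BX[1],BX[0],0])
def bin_(p):
    q=np.array(p)-C;return np.array([q@BX,q@BY,q[2]]).round(4)
E
python3 - <<'E'
from h import *
o=ctrl.get_obs();b=bin_(o["tool_pos"]);print(b,o["orientation"],o["force"])
for f in np.radians([92,80,70,60,50,40,32,25,20,18,16]):
    rc=.152-.007*(np.degrees(f)-18)/75
    x=-rc*np.cos(f)+.006*np.sin(f)+.010;z=.03+rc*np.sin(f)+.006*np.cos(f)
    print(round(np.degrees(f)),(x*1000).round(),(z*1000).round())
E
```

```text
[ 5.970e-02 -1.000e-04  2.599e-01] [ 1.79847303e+02 -5.37681054e-02 -9.61947287e+01] [-0.10045514  0.18674398  1.00490016]
92 21.0 175.0
80 -9.0 175.0
70 -35.0 170.0
60 -59.0 161.0
50 -81.0 148.0
40 -101.0 131.0
32 -115.0 115.0
25 -125.0 99.0
20 -131.0 88.0
18 -133.0 83.0
16 -135.0 78.0
```

Emit:
{"method": "apply_moves", "body": {"deltas": [{"fingers": 0,"delta_pos": [0,0,40],"angular": [0,0,0]},{"fingers": 0,"delta_pos": [0,0,75],"angular": [0,0,0]},{"fingers": 0,"delta_pos": [0,0,85],"angular": [0,0,0]},{"fingers": 0,"delta_pos": [-15,0,85],"angular": [0,0,0]},{"fingers": 0,"delta_pos": [-27,0,85],"angular": [0,0,0]},{"fingers": 0,"delta_pos": [-37,0,85],"angular": [0,0,0]},{"fingers": 0,"delta_pos": [-47,0,85],"angular": [0,0,0]},{"fingers": 0,"delta_pos": [-57,0,85],"angular": [0,0,0]},{"fingers": 0,"delta_pos": [-67,0,85],"angular": [0,0,0]},{"fingers": 0,"delta_pos": [-73,0,85],"angular": [0,0,0]}]}}

```text
clock: 14.75
tool_pos: [0.4298, -0.235, 0.1753]
orientation: [179.9, -0.1, -96.2]
force: [0.5, -2.9, -0.9]
opening: 0.0007
gripper_force: 1.3
```

Run:
```python
from h import *
o=ctrl.get_obs();print(bin_(o["tool_pos"]),o["force"])
s=ctrl.snapshot("side");c=ctrl.snapshot("scene")
cv2.imwrite("pics/s6.png",np.hstack([cv2.resize(s[200:420,90:350],(420,355)),cv2.resize(c[190:380,290:490],(374,355))])[:,:,::-1])
```

```text
[-0.014  -0.0008  0.1753] [ 0.54147994 -2.86259278 -0.85118233]
```

View pics/s6.png

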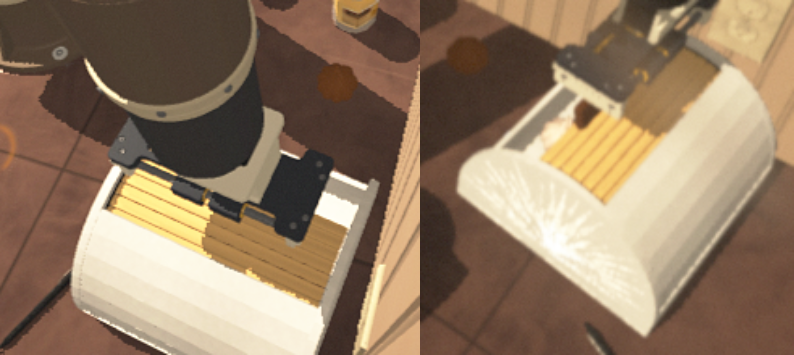

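The rail is being pushed forward at about 3 N, and more slats are out. Continuing round the arc.

Emit:
{"method": "apply_moves", "body": {"deltas": [{"fingers": 0,"delta_pos": [-9,0,2],"angular": [0,0,0]},{"fingers": 0,"delta_pos": [-22,0,5],"angular": [0,0,0]},{"fingers": 0,"delta_pos": [-34,0,9],"angular": [0,0,0]},{"fingers": 0,"delta_pos": [-46,0,14],"angular": [0,0,0]},{"fingers": 0,"delta_pos": [-57,0,20],"angular": [0,0,0]},{"fingers": 0,"delta_pos": [-68,0,27],"angular": [0,0,0]},{"fingers": 0,"delta_pos": [-78,0,35],"angular": [0,0,0]},{"fingers": 0,"delta_pos": [-88,0,44],"angular": [0,0,0]}]}}

```text
clock: 15.65
tool_pos: [0.4394, -0.1473, 0.1305]
orientation: [179.9, -0.0, -96.2]
force: [0.2, -1.6, 1.7]
opening: 0.0004
gripper_force: 0.7
```

Run:
```python
from h import *
o=ctrl.get_obs();print(bin_(o["tool_pos"]),o["force"])
```

```text
[-0.1022 -0.0011  0.1305] [ 0.23196184 -1.6452941   1.66283908]
```

Emit:
{"method": "apply_moves", "body": {"deltas": [{"fingers": 0,"delta_pos": [-7,0,8],"angular": [0,0,0]},{"fingers": 0,"delta_pos": [-14,0,16],"angular": [0,0,0]},{"fingers": 0,"delta_pos": [-19,0,24],"angular": [0,0,0]},{"fingers": 0,"delta_pos": [-24,0,32],"angular": [0,0,0]},{"fingers": 0,"delta_pos": [-28,0,39],"angular": [0,0,0]},{"fingers": 0,"delta_pos": [-31,0,44],"angular": [0,0,0]},{"fingers": 0,"delta_pos": [-32,0,47],"angular": [0,0,0]}]}}

```text
clock: 16.35
tool_pos: [0.4425, -0.1165, 0.0838]
orientation: [179.9, -0.1, -96.2]
force: [-5.6, -2.2, 21.9]
opening: 0.0004
gripper_force: 11.3
```

Emit:
{"method": "apply_moves", "body": {"deltas": [{"fingers": 0,"delta_pos": [-1,0,2],"angular": [0,0,0]},{"fingers": 0,"delta_pos": [-2,0,3],"angular": [0,0,0]}]}}

```text
clock: 16.55
tool_pos: [0.4427, -0.1163, 0.0833]
orientation: [179.9, -0.2, -96.1]
force: [-11.6, -11.5, 38.0]
opening: 0.0003
gripper_force: 19.3
```

Run:
```python
from h import *
o=ctrl.get_obs();print(bin_(o["tool_pos"]),o["force"])
```

```text
[-0.1334 -0.0014  0.0833] [-11.62636648 -11.48206951  37.95376285]
```

The finger stopped hard at z = 83 mm, which is exactly the predicted shut position. Retreating.

Emit:
{"method": "apply_moves", "body": {"deltas": [{"fingers": 0,"delta_pos": [0,0,-8],"angular": [0,0,0]},{"fingers": 0,"delta_pos": [-5,0,-30],"angular": [0,0,0]},{"fingers": 0,"delta_pos": [-20,0,-70],"angular": [0,0,0]},{"fingers": 0,"delta_pos": [-45,0,-115],"angular": [0,0,0]},{"fingers": 0,"delta_pos": [-75,0,-150],"angular": [0,0,0]},{"fingers": 0,"delta_pos": [-110,0,-180],"angular": [0,0,0]},{"fingers": 0,"delta_pos": [-140,0,-200],"angular": [0,0,0]},{"fingers": 0,"delta_pos": [-150,0,-200],"angular": [0,0,0]},{"fingers": 0,"delta_pos": [-150,0,-200],"angular": [0,0,0]}]}}

```text
clock: 17.45
tool_pos: [0.4593, 0.0361, 0.2808]
orientation: [179.9, 0.0, -96.1]
force: [-0.3, -0.4, -1.2]
opening: 0.0003
gripper_force: 0.0
```

Run:
```python
from h import *
o=ctrl.get_obs();print(o["clock"],bin_(o["tool_pos"]),o["force"])
s=ctrl.snapshot("side");c=ctrl.snapshot("wrist")
cv2.imwrite("pics/s7.png",np.hstack([cv2.resize(s[200:420,90:350],(420,355)),cv2.resize(c[0:300,90:410],(374,355))])[:,:,::-1])
```

```text
17.45 [-0.2867 -0.0022  0.2808] [-0.26641128 -0.44889731 -1.15146365]
```

View pics/s7.png

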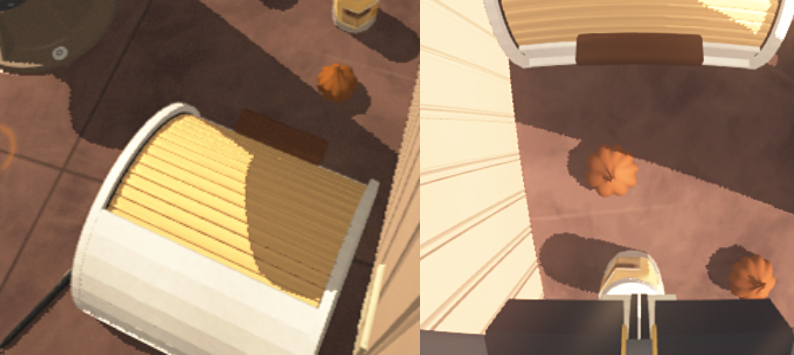

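The cover is fully down: the rail sits at the front sill, around (640,50), with no gap, and the gripper is clear of everything.

```bash
python3 -c "
from plant import ctrl
print(ctrl.close_job())"
```

```text
the job is handed in; nothing more can be done
None
```

I set the garlic down in the bin, rolled the cover down to its hard stop, moved the arm clear and handed the job in at about 17.5 s; the hand-in reported no verdict.

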